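# Pop the print-head cartridge and trap it

### The job

Press the orange paddle of the spring dock all the way down with one finger of the gripper, so that the blue print-head cartridge pops out, and trap the cartridge with the other finger in the lane right in front of the dock before it slides away. Nothing is to be pinched or lifted, and the things standing around are to be left alone. Finish while holding it so: one finger still keeping the paddle down, the cartridge lying flat in the lane and stopped against the other finger.

Things in the scene. Friction and masses are not known exactly. Their poses are not given: they have to be found in the camera images.
- dock: Spring dock fixed to the table, its place and yaw vary: a straight lane along its x axis with a red spring housing (60 mm wide, 56 mm tall) at dock x = 68 to 109 mm. Origin at table height under the lane's centre line, at the parked cartridge's front face; z up, y towards the paddle. The cartridge pops towards -x, the side facing the robot.
- lane_stop (a point): Point on the lane's floor, on its centre line, at dock (-26, 0, 24) mm: where a finger traps the cartridge. The floor is 24 mm above the table, 43 mm wide, between walls 6 mm thick whose tops are 28 mm above the table here (34 mm beside the parked cartridge, dock x 0 to 68 mm).
- lane_end (a point): Open end of the lane on its centre line, at floor height, dock (-76, 0, 24) mm. A cartridge that is not stopped shoots down the lane in about 0.1 s and can drop off here. More than about 35 mm out of its parked place it has slid away.
- cartridge: Blue print-head cartridge, a loose box 60 (along the lane) x 40 x 26 mm tall, 60 to 105 g, black fan disc on top. Origin: centre of its underside, parked at dock (30, 0, 24) mm, top 50 mm above the table. A spring ejector behind it pushes it to -x with 3 N, about 2 N when 15 mm out, and follows it for 32 mm; a 5 mm thick steel latch tooth in front holds it back.
- paddle (a joint): Travel of the orange paddle straight down: 0 up, 0.010 (10 mm) fully down at a firm stop. Spring 2 N at the top, 4.5 N fully down, plus 1 to 2 N of friction at the latch tooth; springs up when let go. The tooth belongs to it, stands 7 mm over the lane's floor and frees the cartridge when the paddle is about 7 mm down. Keep it down: the tooth would rise under the cartridge.
- paddle_top (a point): Centre of the orange paddle's top face, 40 mm (along the lane) x 28 mm, at dock (-26, 50) mm: 43 mm above the table when up, 33 mm when down (9 mm over the lane's floor, clear of its walls, below the cartridge's top). Two tips at equal height 50 mm apart, on a line across the lane here, stand one on the paddle and one in the cartridge's way.
- glue: white glue bottle with a yellow label and an orange cap, 32 mm across, 95 mm tall, stands beside the dock's spring housing; bystander, leave alone; origin: centre of its underside
- pot: small white open plastic pot, 52 mm across, 45 mm tall, stands beside the dock; bystander; origin: centre of its underside
- bracket: grey printed L-bracket, foot 50 x 30 x 6 mm, upright 42 mm tall, stands beside the dock's exit lane, on the side away from the paddle; bystander; origin: underside centre of its foot
- scraper: bed scraper with a red handle lying on the table; bystander; origin on its underside
- screwdriver: screwdriver with a yellow handle lying on the table; bystander; origin on its underside
- wrench: steel wrench lying on the table; bystander; origin on its underside
- spool: black filament spool with lilac filament lying flat, 190 mm across, 58 mm tall; bystander; origin: centre of its underside
Mind the look-alikes: they are no part of the job. Leave any brown or green look-alike of the dock alone.

How it is judged (in metres and radians):
On the way, in this order (a step that is already met when the one before it is completed fails the run):
1. a finger starts to press the paddle down (value of joint paddle above 0.003 m and contact force between the fingers and paddle above 0.5 N).
2. the cartridge has popped out and is stopped against the other finger, paddle still held down (value of joint paddle above 0.006 m and contact force between the fingers and paddle above 0.5 N and contact force between the fingers and cartridge above 0.3 N and x of cartridge in the frame of dock between -0.006 and 0.025 m), for 0.3 s.
At the end, for the whole second after the job is handed in: A finger keeps the paddle at least 6 mm down (over 0.5 N); the cartridge lies flat (within 0.15 rad) at rest on the lane's floor, 5 to 36 mm out of its parked place, pressed against a finger with over 0.3 N (all of step 2 and z of cartridge in the frame of dock between 0.019 and 0.029 m and y of cartridge in the frame of dock between -0.006 and 0.006 m and angle between cartridge's own z axis and vertical below 0.15 rad and linear speed of cartridge below 0.02 m/s); the arm keeps its last pose, push and grip.
It fails at once if the cartridge slides away: more than 38 mm out of its parked place (x of cartridge in the frame of dock below -0.008 m).
It fails at once if the cartridge is lifted (8 mm above the lane) or tipped (z of cartridge in the frame of dock above 0.032 m or angle between cartridge's own z axis and vertical above 0.3 rad).
It fails at once if a bystander is moved more than 20 mm (distance of any of glue, pot, bracket, scraper, screwdriver, wrench, spool from where it was at the start of the episode above 0.02 m).
It also fails if it takes over 29 s, if anything falls off the work surface, if the arm or the gripper's body presses on something with over 40 N, if the wrist force passes 120 N, or if a joint passes its speed limit or range.

### The arm

A 6-joint arm with a two-finger parallel gripper is mounted at the origin on the work surface. World frame = base frame: x ahead of the robot, y to its left, z up, the work surface at z = 0. Lengths are in m, angles in degrees, forces in N, time in s.
With the tool pointing down it reaches from about 0.25 to 0.725 m from the base axis. Payload 9.7 kg.
Tool frame: the origin (TCP) lies at the very end of the fingers, on their centre line; the grasp point (between the pads) lies 19 mm behind it (bot.pinch_z is the distance from the TCP to the grasp point, in m); x points along the fingers, z is the direction in which the jaws open and shut, and the axes are right-handed (so a half turn about x gives the same grasp; the last joint's range is limited). The gripper opens to 85 mm and grips with 20 to 120 N. Pads are 22 mm wide; open, the fingers measure 114 mm over their backs; the gripper's body (76 mm by 85 mm) begins 54 mm behind the grasp point. The pads swing forward as they close: fully open they stand 13 mm farther back than shut.
Start: joints at [-77.12, 4.979, 10.078, 95.1, 0, 90], TCP at [0.123, -0.536, 0.231] pointing down, gripper open.
Joint ranges: [-179.16, 179.16], [-48.56, 103.87], [-65.8, 70.77], [-126.05, 130.52], [-82.76, 87.17], [-180, 180]. Speed limits (degrees/s): [127.2, 127.2, 147.25, 180, 180, 180].

### API

Orientations are given as [roll, pitch, yaw] about the fixed x, y, z axes, in that order (R = Rz(yaw) Ry(pitch) Rx(roll)).
In Python, from workcell import bot gives the robot as it stands.
- The arm moves only by the tool play_rows, never from a script. Its argument "rows" is a list of rows, each a list of 3 entries, a list of its own where there are three numbers: the shift along the tool's x, y, z in cm, then the turn about the tool's x in degrees, then the finger opening in cm, from 0 to 8.54. A call has 1 to 12 rows; each row is the pose to reach, as a shift and turn from the pose commanded when the call began, along the tool's axes at that moment; what a row does not reach only later rows make up. A row lasts 1/12 s, in which the tool goes at most 41.7 mm and 7.16 degrees, less where a joint would pass 70% of its speed; a pose out of reach is approached as far as the arm can. A call with a gripper value outside its range is refused whole. The fingers move at their own pace and stop on an object; "squeeze" is the grip in N (left out, the last holds). Time passes only in rows, so rows that repeat a pose let the fingers close. It gives the time, the measured TCP pose, the force and the opening at its end, in the units of the state.
- bot.get_obs(): the state, without advancing time (a new reading comes with each control period).
- bot.camera(name): name is "scene" or "top"; returns (picture, depth): 400x640x3 uint8, blue, green, red; 400x640 float32, m along the optical axis (not along the pixel's ray), 0 where there is no reading.
- bot.camera_model(name): a dict with "fx", "fy", "cx", "cy" (pixels), "origin" and "attitude" of the camera in the world. Camera axes: x right, y down, z forward; pixel columns grow to the right and rows downward; lengths in m; the calibration is good to about 2 mm. A picture is of the moment at which its call begins. camera_model takes no time and is no camera call.
- bot.job_done(): hands the job in, once; it reports no verdict.
The state is a dict: "time": time; "q": joint angles; "qd": joint speeds; "joint_efforts": joint torques, N m; "ee_pos": TCP position; "tcp_rot": TCP orientation; "wrist_force": force on the tool from outside, world axes, zero at the start; "torque": the same for the moment, N m; "opening": finger opening in m.
Only numpy, scipy, OpenCV 4.12 (cv2) and the standard library are available. Lean on these libraries where they do the work, as an engineer would, in place of code of your own. Each camera call takes 0.05 s, during which the arm holds its last target.

## Working session

There is one attempt and no reset: what is moved stays moved. The work goes in short steps, Python scripts to look and compute and a tool call to move; the robot and the scene stay as the last step left them, time stands still between calls to the robot, and variables do not carry over. Pictures are saved under pics/ and viewed, and the job is handed in when it is done.

Besides the shell and the picture viewer there is one more tool, called after ">>>" by a JSON object that holds its "method" and its "body". play_rows: Moves the arm, as the interface text tells. Its arguments: {"type":"object","properties":{"rows":{"type":"array"},"squeeze":{"type":"number"}},"required":["rows"]}

```bash
ls; mkdir -p pics; python3 - <<'E'
from workcell import bot
import cv2, numpy as np
print(bot.get_obs())
for n in ("scene","top"):
    p,d=bot.camera(n); cv2.imwrite(f"pics/{n}0.png",p); np.savez(f"{n}0.npz",p=p,d=d); print(n,bot.camera_model(n))
E
```

```text
pics
{'time': 0.0, 'q': array([-7.71225221e+01,  5.01044537e+00,  1.00350311e+01,  9.50997849e+01,
        6.89179438e-04,  8.99991078e+01]), 'qd': array([-0.02962116, -0.05975073, -0.03697187, -0.07635932, -0.0265863 ,
        0.02817899]), 'joint_efforts': array([-2.12218383e-04, -5.20379877e+01,  4.64811838e+01,  1.57503696e-02,
       -8.62567276e-05, -3.02460580e-05]), 'ee_pos': array([ 0.12252925, -0.53594345,  0.23059452]), 'tcp_rot': array([179.47402277,  89.9247977 , 102.35239246]), 'wrist_force': array([-0.08070094, -1.08952116,  0.64458374]), 'torque': array([0.00195825, 0.00144605, 0.01212535]), 'opening': 0.08558936968346689}
scene {'fx': 438.7314686076075, 'fy': 438.7314686076075, 'cx': 309.36742375208144, 'cy': 204.5822471341627, 'origin': array([1.62958163, 0.22379105, 0.88858455]), 'attitude': array([-127.64667853,    0.35114452,  100.51313962])}
top {'fx': 504.2280875109544, 'fy': 504.2280875109544, 'cx': 315.3503223437828, 'cy': 195.61216742258782, 'origin': array([0.33156085, 0.00844151, 1.42590429]), 'attitude': array([-171.02973315,   -0.67904391,  -91.00804887])}
```

View pics/scene0.png

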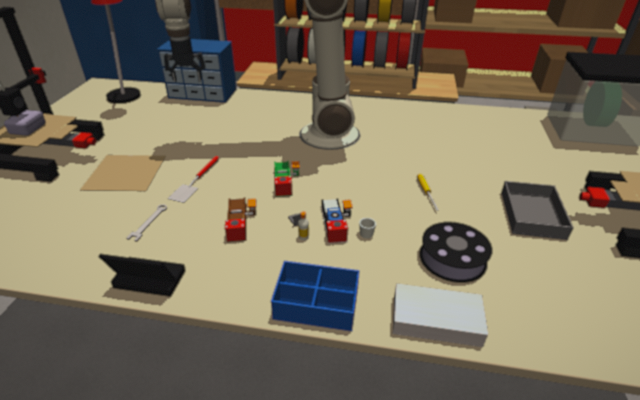

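View pics/top0.png

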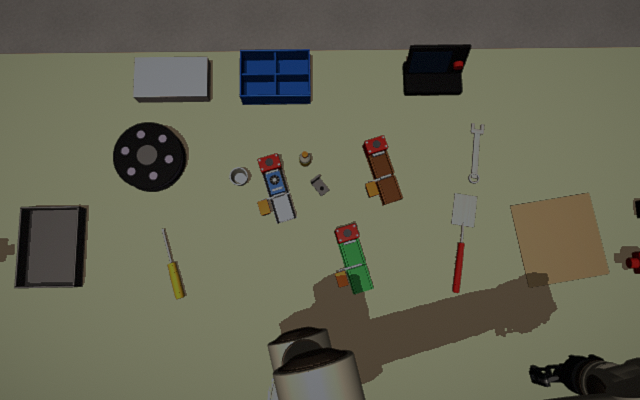

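The top view shows three candidates: the dock with the blue cartridge at (275,185), a brown look-alike at (382,170) and a green one at (352,260). I choose the blue one. Its orange paddle is at (264,207), the pot is at (240,176), the glue at (305,158) and the bracket at (320,185).

```bash
cat > h.py <<'E'
import numpy as np, cv2
from scipy.spatial.transform import Rotation as R
from workcell import bot
def cloud(n,d):
    m=bot.camera_model(n); r=R.from_euler('xyz',m['attitude'],degrees=True).as_matrix()
    v,u=np.mgrid[:400,:640]
    P=np.stack([(u-m['cx'])/m['fx']*d,(v-m['cy'])/m['fy']*d,d],-1)
    return P@r.T+m['origin']
def proj(n,X):
    m=bot.camera_model(n); r=R.from_euler('xyz',m['attitude'],degrees=True).as_matrix()
    c=(np.atleast_2d(X)-m['origin'])@r
    return np.c_[c[:,0]/c[:,2]*m['fx']+m['cx'],c[:,1]/c[:,2]*m['fy']+m['cy']]
E
python3 - <<'E'
from h import *
a=np.load('top0.npz');p,d=a['p'],a['d']
W=cloud('top',d); np.save('Wtop.npy',W)
cv2.imwrite('pics/crop_top.png',cv2.resize(p[140:235,225:345],None,fx=6,fy=6,interpolation=cv2.INTER_NEAREST))
s=np.load('scene0.npz');Ws=cloud('scene',s['d'])
cv2.imwrite('pics/crop_scene.png',cv2.resize(s['p'][185:255,280:390],None,fx=7,fy=7,interpolation=cv2.INTER_NEAREST))
# segments
hsv=cv2.cvtColor(p,cv2.COLOR_BGR2HSV)
roi=np.zeros(p.shape[:2],bool);roi[145:230,230:300]=1
for nm,(lo,hi,zl,zh) in dict(red=((0,150,60),(6,255,255),.03,.08),orange=((9,150,60),(22,255,255),.02,.06),blue=((95,100,40),(125,255,255),.03,.07)).items():
    mk=cv2.inRange(hsv,np.array(lo),np.array(hi))>0; mk&=roi&(d>0)
    Q=W[mk]; print(nm,mk.sum(),Q.mean(0).round(4),np.percentile(Q[:,2],[5,25,50,75,95]).round(4))
print('table z',np.median(W[150:230,190:220,2]),np.median(Ws[185:200,390:410,2]))
E
```

```text
red 210 [0.6426 0.1151 0.0549] [0.0501 0.0527 0.0547 0.0571 0.0601]
orange 133 [0.5202 0.1315 0.0424] [0.0372 0.0405 0.0426 0.0444 0.0468]
blue 212 [0.5861 0.1005 0.048 ] [0.0359 0.0467 0.0489 0.0514 0.0542]
table z -0.0007720007659743899 -0.0018432568601740584
```

View pics/crop_top.png

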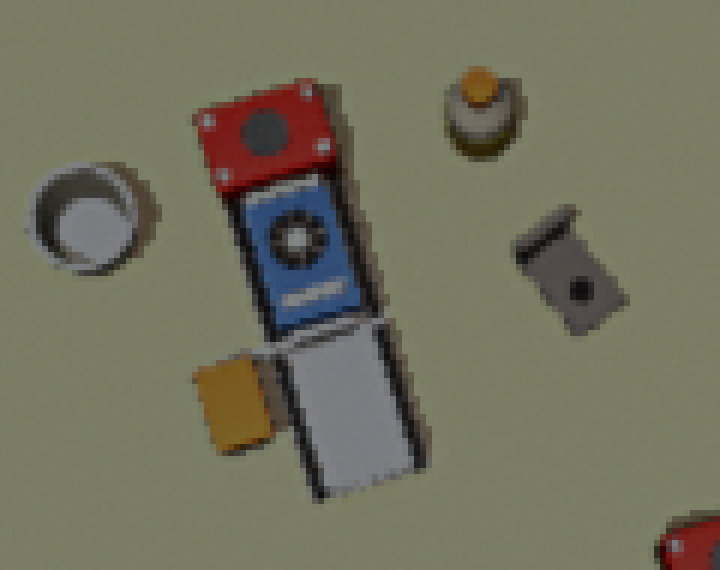

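View pics/crop_scene.png

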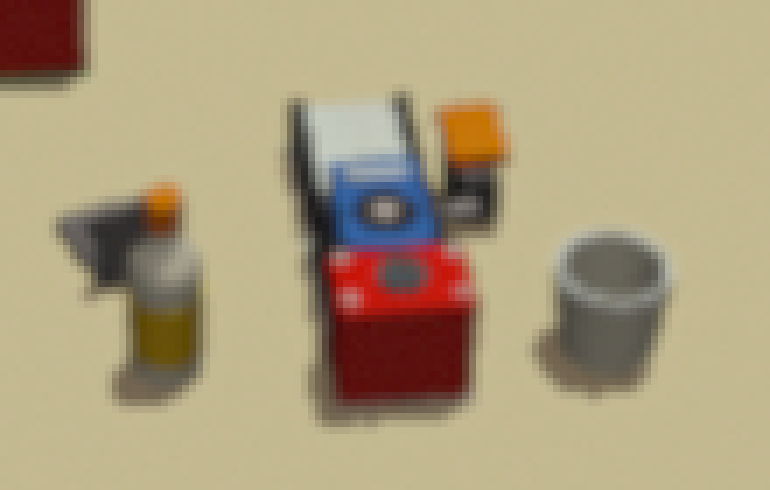

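```bash
cat > fit.py <<'E'
from h import *
from scipy.optimize import least_squares
M=np.array([[109,30,56],[109,-30,56],[68,-30,56],[68,30,56],[-6,64,43],[-6,36,43],[-46,64,43],[-46,36,43],[-76,27.5,28],[-76,-27.5,28]])/1e3
C=np.array([[195,113],[317,80],[335,165],[215,197],[192,372],[255,355],[215,455],[275,440],[320,502],[428,468]],float)
U=(C+.5)/6-.5+[225,140]
MS=np.array([[109,30,56],[109,-30,56],[68,-30,56],[68,30,56],[-6,64,43],[-6,36,43],[-46,64,43],[-46,36,43]])/1e3
CS=np.array([[478,310],[330,316],[325,250],[460,243],[506,165],[446,165],[500,103],[438,106]],float)
US=(CS+.5)/7-.5+[280,185]
def T(q,m): 
    c,s=np.cos(q[2]),np.sin(q[2]); return np.c_[q[0]+c*m[:,0]-s*m[:,1],q[1]+s*m[:,0]+c*m[:,1],m[:,2]]
ft=lambda q:(proj('top',T(q,M))-U).ravel()
fs=lambda q:(proj('scene',T(q,MS))-US).ravel()
if __name__=='__main__':
    for nm,f in dict(top=ft,scene=fs,both=lambda q:np.r_[ft(q),fs(q)]).items():
        r=least_squares(f,[.54,.09,.2],loss='soft_l1'); q=r.x
        print(nm,q[:2].round(4),np.degrees(q[2]).round(2),'res',f(q).reshape(-1,2).round(1).tolist())
        print(' paddle',T(q,np.array([[-.026,.05,.043]])).round(4),'stop',T(q,np.array([[-.026,0,.024]])).round(4),'redtop', T(q,np.array([[.0885,0,.056]])).round(4), 'cart',T(q,np.array([[.03,0,.05]])).round(4))
E
python3 fit.py
```

```text
top [0.5574 0.0908] 15.91 res [[-0.4, 0.3], [0.0, -0.3], [1.2, -0.7], [0.4, 0.1], [0.2, 0.5], [-0.6, 0.4], [0.3, 0.4], [0.1, -0.0], [-1.1, -0.3], [-0.1, -0.4]]
 paddle [[0.5187 0.1317 0.043 ]] stop [[0.5324 0.0837 0.024 ]] redtop [[0.6425 0.115  0.056 ]] cart [[0.5862 0.099  0.05  ]]
scene [0.5647 0.0941] 15.1 res [[-0.4, -0.2], [0.2, 0.1], [-0.6, 0.5], [0.2, 0.3], [0.8, -1.0], [0.5, -0.5], [-0.3, 0.2], [-0.2, 0.3]]
 paddle [[0.5266 0.1356 0.043 ]] stop [[0.5396 0.0874 0.024 ]] redtop [[0.6501 0.1172 0.056 ]] cart [[0.5936 0.1019 0.05  ]]
both [0.5585 0.0918] 15.83 res [[-0.7, -0.2], [-0.3, -0.7], [0.9, -1.1], [0.0, -0.3], [-0.2, 0.0], [-1.0, -0.0], [-0.1, -0.0], [-0.3, -0.4], [-1.5, -0.7], [-0.5, -0.7], [-0.5, -1.8], [0.2, -1.3], [-0.8, -0.9], [-0.1, -1.2], [0.2, -2.4], [-0.1, -1.8], [-1.1, -1.1], [-0.9, -1.0]]
 paddle [[0.5198 0.1328 0.043 ]] stop [[0.5335 0.0847 0.024 ]] redtop [[0.6436 0.1159 0.056 ]] cart [[0.5874 0.1    0.05  ]]
```

```bash
python3 - <<'E'
from h import *
s=np.load('scene0.npz');p=s['p'];W=cloud('scene',s['d'])
hsv=cv2.cvtColor(p,cv2.COLOR_BGR2HSV)
roi=np.zeros(p.shape[:2],bool);roi[195:245,318:358]=1
for nm,lo,hi,zl in (('red',(0,150,150),(6,255,255),.05),('orange',(9,150,100),(22,255,255),.036)):
    mk=(cv2.inRange(hsv,np.array(lo),np.array(hi))>0)&roi; Q=W[mk]; print(nm,mk.sum(),Q.mean(0).round(4)); Q=Q[Q[:,2]>zl]; print('  top',len(Q),Q.mean(0).round(4))
o=bot.get_obs(); Rt=R.from_euler('xyz',o['tcp_rot'],degrees=True).as_matrix(); print(Rt.round(3))
yaw=np.radians(15.9)
for sgn in (1,-1):
    z=sgn*np.array([-np.sin(yaw),np.cos(yaw),0]); c=Rt.T@z; # rotation about tool x taking z to this
    print('turn',sgn,np.degrees(np.arctan2(-c[1],c[2])))
c,sn=np.cos(yaw),np.sin(yaw)
tgt=np.array([.5574,.0908,0])+np.array([c*-.027-sn*.025,sn*-.027+c*.025,.2]); print('tgt',tgt, 'shift cm',Rt.T@(tgt-o['ee_pos'])*100)
Wt=np.load('Wtop.npy')
for nm,(u,v) in dict(pot=(240,176),glue=(305,158),bracket=(321,186)).items():
    q=Wt[v,u]-[.5574,.0908,0]; print(nm,Wt[v,u].round(3),'dock',(c*q[0]+sn*q[1]).round(3),(-sn*q[0]+c*q[1]).round(3))
E
```

```text
red 101 [0.6507 0.1191 0.0539]
  top 100 [0.6507 0.1192 0.054 ]
orange 65 [0.5261 0.135  0.0411]
  top 62 [0.5255 0.1349 0.0414]
[[-0.     0.975  0.223]
 [ 0.001  0.223 -0.975]
 [-1.    -0.    -0.001]]
turn 1 176.97975652021128
turn -1 -3.020243479788731
tgt [0.524584   0.10744663 0.2       ] shift cm [  3.1284373   53.53394964 -53.75759394]
pot [0.617 0.203 0.001] dock 0.088 0.092
glue [0.649 0.015 0.075] dock 0.068 -0.098
bracket [ 0.584 -0.029  0.001] dock -0.007 -0.123
```

>>> {"method": "play_rows", "body": {"rows": [[[0,1,-1],0,8],[[0,3,-3],0,7],[[0,5,-5],0,6],[[0,7.5,-7.5],0,5],[[0,10,-10],0,4],[[0,12.5,-12.5],0,3.6],[[0,15,-15],0,3.6],[[0,17.5,-17.5],0,3.6],[[0,20,-20],0,3.6],[[0,22.5,-22.5],0,3.6],[[0,25,-25],0,3.6],[[0,27,-27],0,3.6]], "squeeze": 40}}

```text
time: 1.1
ee_pos: [0.3262, -0.2107, 0.2312]
tcp_rot: [136.5, 90.0, 59.4]
wrist_force: [0.5, 0.1, 0.0]
opening: 0.0363
```

>>> {"method": "play_rows", "body": {"rows": [[[0,2.5,-2.5],0,3.6],[[0,5,-5],0,3.6],[[0,7.5,-7.5],0,3.6],[[0,10,-10],0,3.6],[[0,12.5,-12.5],0,3.6],[[0,15,-15],-1,3.6],[[0,17.5,-17.5],-2,3.6],[[1,20,-20],-3,3.6],[[2,22.5,-22.5],-3,3.6],[[3,24.5,-25],-3,3.6],[[4,26.0,-26.5],-3,3.6],[[5,26.8,-27],-3,3.6]]}}

```text
time: 2.1
ee_pos: [0.5273, 0.1127, 0.1798]
tcp_rot: [-113.8, 89.9, 172.2]
wrist_force: [0.5, 0.2, 0.3]
opening: 0.036
```

```bash
python3 - <<'E'
from h import *
for n in ("scene","top"):
    p,d=bot.camera(n); np.savez(f"{n}1.npz",p=p,d=d)
    x,y=((270,150) if n=='scene' else (215,130))
    cv2.imwrite(f"pics/{n}1.png",cv2.resize(p[y:y+110,x:x+140],None,fx=5,fy=5,interpolation=cv2.INTER_NEAREST))
o=bot.get_obs(); print(o['time'],o['ee_pos'],o['wrist_force'],o['opening'],o['q'])
print(R.from_euler('xyz',o['tcp_rot'],degrees=True).as_matrix().round(3))
print(proj('scene',o['ee_pos']),proj('top',o['ee_pos']))
E
```

```text
2.2 [0.52628757 0.11080552 0.17876918] [-0.0925212  -0.43746578 -0.64840889] 0.03578123526149388 [ 1.18918859e+01  2.76052203e+00  1.91643939e+00  8.93804696e+01
 -4.49111205e-03  1.75914120e+02]
[[-0.004  0.961  0.275]
 [-0.001  0.275 -0.961]
 [-1.    -0.004 -0.   ]]
[[341.07681021 166.4969536 ]] [[267.13408348 197.09612528]]
```

View pics/scene1.png

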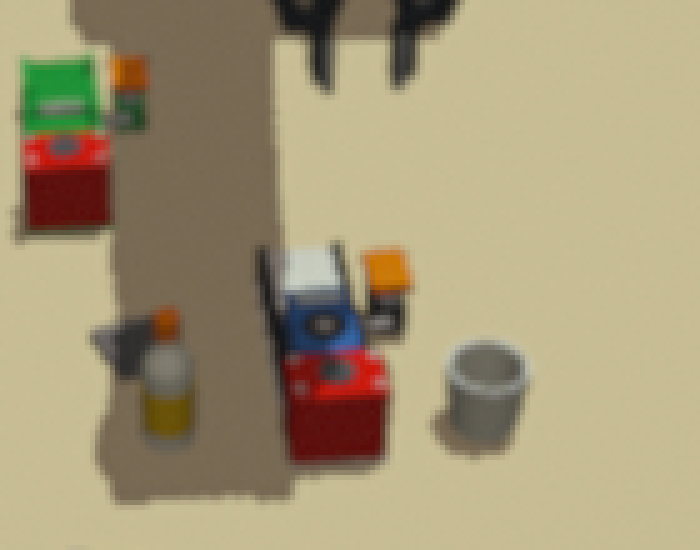

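View pics/top1.png

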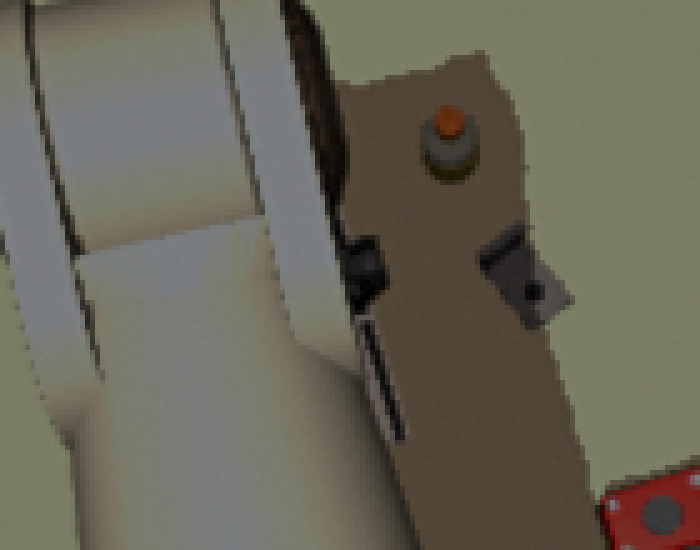

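The scene view shows both finger tips, at full-image pixels of about (335,168) and (350,167), above and behind the paddle at (347,204). I'll check the scene camera's bias against the known TCP.

```bash
python3 - <<'E'
from h import *
s=np.load('scene1.npz');W=cloud('scene',s['d']); p=s['p']
tcp=bot.get_obs()['ee_pos'];Rt=R.from_euler('xyz',bot.get_obs()['tcp_rot'],degrees=True).as_matrix()
L=(W-tcp)@Rt*1000  # tool coords mm
m=(np.abs(L).max(-1)<60)&(L[...,0]>-32)&(W[...,2]>.1)
v,u=np.nonzero(m)
for vv in np.unique(v):
    print(vv,[(uu,*L[vv,uu].round(0).astype(int)) for uu in u[v==vv]])
E
```

```text
156 [(np.int64(348), np.int64(-30), np.int64(-8), np.int64(-21))]
157 [(np.int64(348), np.int64(-30), np.int64(-3), np.int64(-20))]
158 [(np.int64(348), np.int64(-23), np.int64(-9), np.int64(-21))]
159 [(np.int64(348), np.int64(-24), np.int64(-2), np.int64(-20)), (np.int64(349), np.int64(-31), np.int64(10), np.int64(-21)), (np.int64(350), np.int64(-31), np.int64(10), np.int64(-24)), (np.int64(352), np.int64(-30), np.int64(10), np.int64(-30)), (np.int64(353), np.int64(-31), np.int64(12), np.int64(-32))]
160 [(np.int64(332), np.int64(-30), np.int64(9), np.int64(29)), (np.int64(333), np.int64(-30), np.int64(9), np.int64(26)), (np.int64(334), np.int64(-31), np.int64(10), np.int64(24)), (np.int64(335), np.int64(-32), np.int64(12), np.int64(21)), (np.int64(348), np.int64(-20), np.int64(-2), np.int64(-20)), (np.int64(349), np.int64(-29), np.int64(12), np.int64(-20)), (np.int64(350), np.int64(-30), np.int64(14), np.int64(-23)), (np.int64(351), np.int64(-27), np.int64(10), np.int64(-27)), (np.int64(352), np.int64(-25), np.int64(6), np.int64(-31)), (np.int64(353), np.int64(-27), np.int64(11), 
[... 3489 characters left out ...]
nt64(-14), np.int64(17), np.int64(18)), (np.int64(348), np.int64(-2), np.int64(2), np.int64(-20)), (np.int64(349), np.int64(-11), np.int64(16), np.int64(-21)), (np.int64(350), np.int64(-8), np.int64(12), np.int64(-24))]
167 [(np.int64(334), np.int64(-4), np.int64(6), np.int64(22)), (np.int64(335), np.int64(-9), np.int64(14), np.int64(21)), (np.int64(336), np.int64(-7), np.int64(12), np.int64(17)), (np.int64(349), np.int64(-4), np.int64(12), np.int64(-22)), (np.int64(350), np.int64(-3), np.int64(11), np.int64(-25))]
168 [(np.int64(334), np.int64(0), np.int64(6), np.int64(22)), (np.int64(335), np.int64(-5), np.int64(14), np.int64(20)), (np.int64(336), np.int64(-5), np.int64(14), np.int64(17))]
```

>>> {"method": "play_rows", "body": {"rows": [[[1,0.2,0.3],0,4.2],[[2.5,0.2,0.3],0,4.2],[[4.5,0.2,0.3],0,4.2],[[6.5,0.2,0.3],0,4.2],[[8.5,0.2,0.3],0,4.2],[[10,0.2,0.3],0,4.2],[[11,0.2,0.3],0,4.2],[[11.5,0.2,0.3],0,4.2],[[11.5,0.2,0.3],0,4.2],[[11.5,0.2,0.3],0,4.2]]}}

```text
time: 3.03
ee_pos: [0.5297, 0.1074, 0.0671]
tcp_rot: [84.2, 89.9, 10.1]
wrist_force: [-0.7, -0.1, 0.6]
opening: 0.0419
```

```bash
cat > look.py <<'E'
import sys
from h import *
n='scene';p,d=bot.camera(n); np.savez(f"s{sys.argv[1]}.npz",p=p,d=d)
cv2.imwrite(f"pics/s{sys.argv[1]}.png",cv2.resize(p[165:245,300:400],None,fx=7,fy=7,interpolation=cv2.INTER_CUBIC))
o=bot.get_obs(); print(o['time'],o['ee_pos'],o['tcp_rot'],o['wrist_force'],o['opening'])
E
python3 look.py 2
```

```text
3.0833 [0.529923   0.10761396 0.06742084] [84.6181009  89.91538175 10.4749408 ] [-0.28314569 -0.48805946  0.48517451] 0.042046252488308164
```

View pics/s2.png

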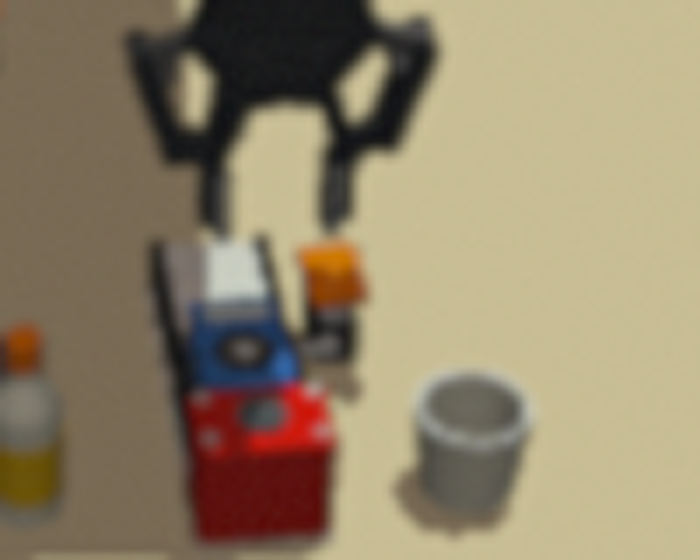

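The left finger tip, crop (217,228), hangs over the lane. The right tip, crop (337,225), hangs over the paddle at crop (332,275). I'll predict where each lands.

```bash
python3 - <<'E'
from h import *
s=np.load('s2.npz');W=cloud('scene',s['d']); p=s['p']
o=bot.get_obs();tcp=o['ee_pos'];Rt=R.from_euler('xyz',o['tcp_rot'],degrees=True).as_matrix()
L=(W-tcp)@Rt*1000
for lo,hi in ((10,45),(-45,-10)):
    m=(np.abs(L[...,1])<25)&(L[...,0]>-25)&(L[...,0]<8)&(L[...,2]>lo)&(L[...,2]<hi)
    Q=L[m]; print(len(Q),'y med',np.median(Q[:,1]),'z',np.percentile(Q[:,2],[2,50,98]).round(1),'xmax',np.sort(Q[:,0])[-4:].round(1))
hsv=cv2.cvtColor(p,cv2.COLOR_BGR2HSV)
roi=np.zeros(p.shape[:2],bool);roi[195:215,338:358]=1
mk=(cv2.inRange(hsv,np.array((9,150,100)),np.array((22,255,255)))>0)&roi
Q=L[mk]; W2=W[mk]; k=W2[:,2]>.036; print('paddle tool mm',Q[k].mean(0).round(1),'n',k.sum(),'range y',np.percentile(Q[k][:,1],[3,97]),'z',np.percentile(Q[k][:,2],[3,97]),'zw',W2[k].mean(0))
E
```

```text
27 y med 9.237110313269332 z [22.1 26.3 33.9] xmax [-5.8 -5.3 -4.  -2.4]
31 y med 8.956269713790139 z [-35.  -24.8 -21.3] xmax [-3.6 -2.6 -2.5 -1.4]
paddle tool mm [ 12.1  21.  -23.7] n 60 range y [-15.78534601  21.271369  ] z [-37.9520843 -15.6217992] zw [0.54363566 0.13612734 0.05532013]
```

>>> {"method": "play_rows", "body": {"rows": [[[0.8,0,0],0,4.2],[[1.6,0,0],0,4.2],[[2.0,0,0],0,4.2],[[2.3,0,0],0,4.2],[[2.3,0,0],0,4.2],[[2.3,0,0],0,4.2]]}}

```text
time: 3.58
ee_pos: [0.5293, 0.1079, 0.0431]
tcp_rot: [-93.3, 90.0, -167.4]
wrist_force: [0.6, -0.1, 0.1]
opening: 0.0421
```

>>> {"method": "play_rows", "body": {"rows": [[[0.2,0,0],0,4.2],[[0.4,0,0],0,4.2],[[0.4,0,0],0,4.2],[[0.4,0,0],0,4.2]]}}

```text
time: 3.92
ee_pos: [0.5297, 0.1079, 0.0395]
tcp_rot: [87.0, 90.0, 12.8]
wrist_force: [0.6, -0.8, 0.9]
opening: 0.0423
```

```bash
python3 look.py 3
```

```text
3.9667 [0.52964926 0.10787285 0.03947306] [89.91281348 89.97013176 15.78957204] [1.15858452 0.58056545 0.96658065] 0.04218768818222279
```

View pics/s3.png

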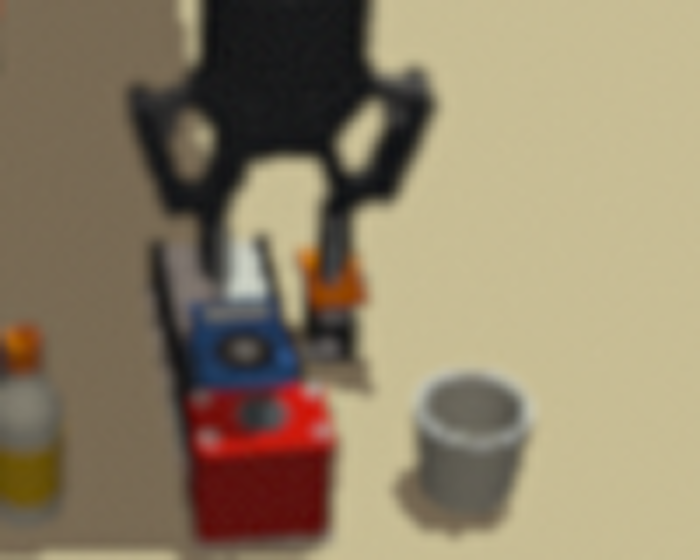

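The right tip sits over the paddle at crop (335,278). The left tip is in the lane at crop (212,275), in front of the cartridge. Now I'll press.

>>> {"method": "play_rows", "body": {"rows": [[[0.15,0,0],0,4.2],[[0.3,0,0],0,4.2],[[0.3,0,0],0,4.2],[[0.3,0,0],0,4.2]]}}

```text
time: 4.3
ee_pos: [0.5296, 0.1079, 0.0363]
tcp_rot: [94.1, 90.0, 20.0]
wrist_force: [1.6, -0.5, 3.1]
opening: 0.0422
```

>>> {"method": "play_rows", "body": {"rows": [[[0.15,0,0],0,4.2],[[0.3,0,0],0,4.2],[[0.3,0,0],0,4.2],[[0.3,0,0],0,4.2]]}}

```text
time: 4.63
ee_pos: [0.5294, 0.1078, 0.0332]
tcp_rot: [-99.8, 90.0, -174.0]
wrist_force: [0.7, 0.6, 3.7]
opening: 0.0419
```

```bash
python3 look.py 4
```

```text
4.6833 [0.52941612 0.10781962 0.03321342] [ -93.71571354   89.99509742 -167.84074407] [0.77233031 0.41887737 4.28556284] 0.041636876787141196
```

View pics/s4.png

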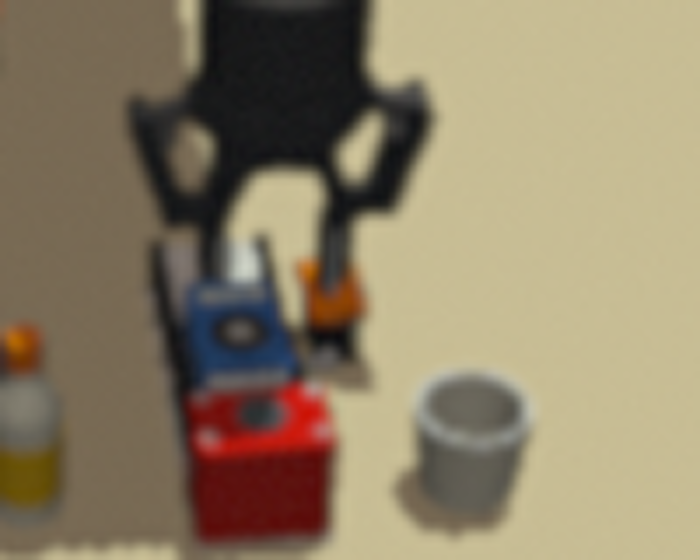

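The cartridge has popped: its front edge moved from crop row ~303 to ~285, up against the left finger. The paddle is down but not yet at its stop, so I'll press on to the firm stop.

>>> {"method": "play_rows", "body": {"rows": [[[0.1,0,0],0,4.2],[[0.2,0,0],0,4.2],[[0.3,0,0],0,4.2],[[0.3,0,0],0,4.2],[[0.3,0,0],0,4.2]]}}

```text
time: 5.1
ee_pos: [0.5295, 0.1079, 0.031]
tcp_rot: [108.5, 90.0, 34.4]
wrist_force: [-2.4, 0.1, 10.2]
opening: 0.0416
```

>>> {"method": "play_rows", "body": {"rows": [[[0.1,0,0],0,4.2],[[0.1,0,0],0,4.2],[[0.1,0,0],0,4.2],[[0.1,0,0],0,4.2]]}}

```text
time: 5.43
ee_pos: [0.5295, 0.108, 0.0308]
tcp_rot: [110.5, 89.9, 36.4]
wrist_force: [-4.2, -0.2, 16.4]
opening: 0.0418
```

```bash
python3 look.py 5; python3 - <<'E'
from h import *
yaw=np.radians(15.8)
s=np.load('s5.npz');W=cloud('scene',s['d']);hsv=cv2.cvtColor(s['p'],cv2.COLOR_BGR2HSV)
a=np.load('scene0.npz');W0=cloud('scene',a['d']);h0=cv2.cvtColor(a['p'],cv2.COLOR_BGR2HSV)
for w,h in ((W0,h0),(W,hsv)):
    m=(cv2.inRange(h,np.array((98,120,60)),np.array((122,255,255)))>0); r=np.zeros_like(m);r[195:225,318:348]=1;m&=r
    Q=w[m]-[.562,.0918,0]; x=np.cos(yaw)*Q[:,0]+np.sin(yaw)*Q[:,1]; k=Q[:,2]>.044
    print(m.sum(),'dock x range',np.percentile(x[k],[2,50,98]).round(4),'z',np.median(Q[k,2]).round(4))
E
```

```text
5.4833 [0.52956436 0.10799314 0.0308505 ] [107.54861915  89.9330092   33.43480398] [-4.54334132 -1.5418477  16.20740921] 0.04183990933276259
91 dock x range [0.0148 0.0375 0.0561] z 0.0482
83 dock x range [0.0036 0.0313 0.0461] z 0.0486
```

View pics/s5.png

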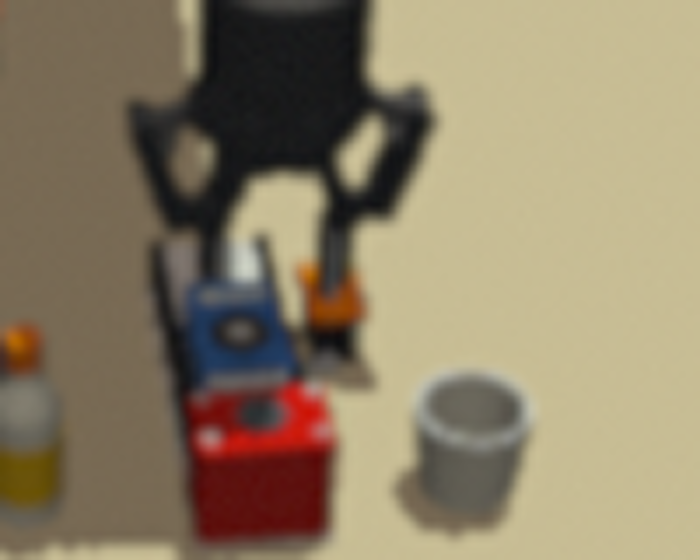

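The paddle is at its firm stop: z is steady at 0.0308 while the force rose to 16 N. The cartridge is about 11 mm out. I'll ease the press a little and shift the finger 4 mm back along the lane. That puts the cartridge mid-window and shows whether it follows, which means it really rests on the finger.

>>> {"method": "play_rows", "body": {"rows": [[[-0.05,-0.1,0],0,4.2],[[-0.05,-0.2,0],0,4.2],[[-0.05,-0.3,0],0,4.2],[[-0.05,-0.4,0],0,4.2],[[-0.05,-0.4,0],0,4.2],[[-0.05,-0.4,0],0,4.2],[[-0.05,-0.4,0],0,4.2],[[-0.05,-0.4,0],0,4.2]]}}

```text
time: 6.15
ee_pos: [0.527, 0.1071, 0.031]
tcp_rot: [91.4, 89.8, 17.3]
wrist_force: [2.9, 1.9, 8.2]
opening: 0.0419
```

```bash
python3 look.py 6; python3 - <<'E'
from h import *
import time
G=lambda f:cv2.cvtColor(np.load(f)['p'],cv2.COLOR_BGR2GRAY).astype(np.float32)
# sub-pixel shift of the cartridge top (label+fan disc patch), template matching with upsampling
def up(a):return cv2.resize(a,None,fx=10,fy=10,interpolation=cv2.INTER_CUBIC)
for A,B in (('s3','s4'),('s4','s5'),('s5','s6')):
    a,b=G(A+'.npz'),G(B+'.npz')
    t=up(a[206:220,329:341]) if A!='s3' else up(a[209:221,329:341])
    y0=206 if A!='s3' else 209
    w=up(b[y0-6:y0-6+26,324:346]); r=cv2.matchTemplate(w,t,cv2.TM_CCOEFF_NORMED); _,s,_,l=cv2.minMaxLoc(r)
    print(A,B,'shift px',(l[0]/10-5,l[1]/10-6),round(s,3))
m=np.array([[.58,.098,.05],[.57,.098-.01*np.tan(.276),.05]]);print('px per ~10.4mm',np.diff(proj('scene',m),axis=0))
F=[bot.get_obs()['wrist_force'] for _ in range(5)];print(np.round(F,2))
E
```

```text
6.2 [0.52698861 0.10715326 0.03103936] [91.02208613 89.7981639  16.89718668] [2.72269706 1.39432847 8.36022199] 0.042463741715214505
s3 s4 shift px (-0.7999999999999998, -2.7) 0.934
s4 s5 shift px (0.0, 0.0) 0.994
s5 s6 shift px (-0.09999999999999964, -0.5) 0.983
px per ~10.4mm [[-0.45449724 -2.08257834]]
[[2.72 1.39 8.36]
 [2.72 1.39 8.36]
 [2.72 1.39 8.36]
 [2.72 1.39 8.36]
 [2.72 1.39 8.36]]
```

View pics/s6.png

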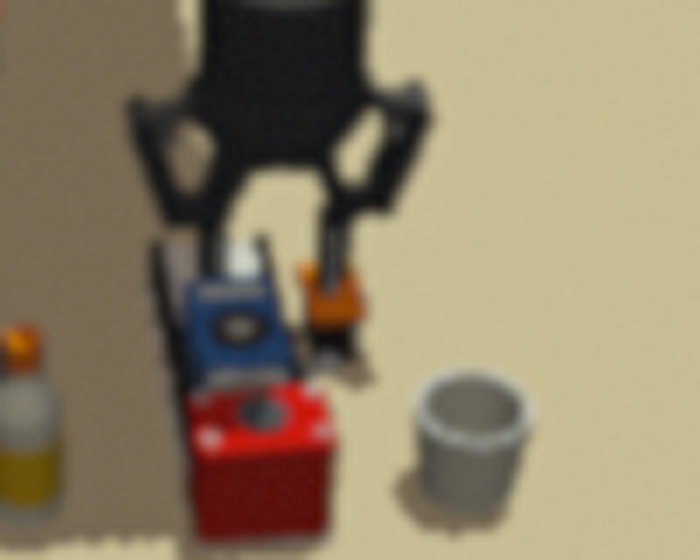

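The cartridge followed the finger: it moved 0.5 px (about 2.5 mm) while the finger moved 2.6 mm. It is now about 16 mm out and the paddle is held at its stop with about 8 N. I'll hold for a moment, check once more and hand in.

>>> {"method": "play_rows", "body": {"rows": [[[0,0,0],0,4.2],[[0,0,0],0,4.2],[[0,0,0],0,4.2],[[0,0,0],0,4.2],[[0,0,0],0,4.2],[[0,0,0],0,4.2]]}}

```text
time: 6.7
ee_pos: [0.527, 0.1071, 0.031]
tcp_rot: [91.1, 89.8, 17.0]
wrist_force: [3.8, 1.4, 8.6]
opening: 0.042
```

```bash
python3 look.py 7; python3 - <<'E'
from h import *
a,b=[np.load(f)['p'].astype(int) for f in('s6.npz','s7.npz')]
print('mean/max diff near dock',np.abs(a-b)[190:245,318:360].mean(),np.abs(a-b)[190:245,318:360].max())
print(bot.job_done())
E
```

```text
6.75 [0.52698473 0.10713699 0.03103376] [90.74274252 89.80107034 16.61694018] [4.27336864 1.47514353 8.90307409] 0.04209126157869781
mean/max diff near dock 0.6883116883116883 7
the job is handed in; nothing more can be done
None
```

I pressed the orange paddle of the blue-cartridge dock down to its stop with one finger. The cartridge popped out and stopped against the other finger in the lane, and I handed the job in at 6.75 s with both held that way. `job_done()` reports no verdict, so the result rests on my own checks.

**Last checks**
- **Paddle:** it is at its firm stop. The tool height stayed at 31 mm while the push rose to 16 N. I then eased the push to about 8–9 N and the height held.
- **Cartridge:** it looks flat and is about 16 mm out of its parked place, within the 5–36 mm window. When I moved the finger back 2.6 mm, the cartridge followed by about 2.5 mm, so it does rest on the finger.
- **At rest:** the last two pictures of the dock are the same apart from image noise.
- **Bystanders:** the pot and glue bottle show no movement in the pictures. I did not check the other bystanders again at the end, but the arm went nowhere near them.

**What disagreed or was unclear**
- The two cameras placed the dock about 7–8 mm apart along the lane. I aimed between them, and the cartridge's stopping place fits both.
- The finger moved only 2.6 mm of the 4 mm I commanded, held back by friction on the paddle. The sideways wrist force therefore does not give the cartridge's push on the finger, so I never measured the required 0.3 N directly.

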